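# Find the weak spring clip by drawing its test card

### The job

One of the three spring clips on the test board has gone weak: tug their test cards a little way along their tracks and feel which one slides out clearly more easily. Draw that card right out, leave it in its track, and set its clip down upright inside the open grey tray without dropping it. Leave the two sound clips in their stations still gripping their cards (never draw those out), don't force anything, and leave the other things on the bench alone.

Things in the scene. Friction and masses are not known exactly. Their poses are not given: they have to be found in the camera images.
- board: Fixed aluminium test board 210 (its x) x 270 (y) x 10 mm; origin: centre of underside; +x runs from the card ends to the clips, cards are drawn to -x. Stations at y = -95, 0, +95 mm: each a clip (origin near x = +60 mm, underside 10 mm above the bench), a fence before it (x = 26 to 34 mm, top 36 mm above the bench, 16 mm gap for the card) and a card track
- track (a point): Middle card track on the board: point on its floor, 13.5 mm above the bench, at board x = -40 mm, y = 0. All tracks run from board x = -100 to +18 mm between two rails 9 mm apart (17 mm over their outsides), tops 25.5 mm above the bench: fingers closing on a card must keep their tips above them, 28 mm or more above the bench
- clip_a: Spring clip: dark steel open-topped box 50 mm long (its x), 44 wide (y), 44 high, 0.14-0.28 kg; steel jaws inside, slot open to the front (-x). Origin: centre of underside. Its side walls (y = +-22 mm) are rigid and can be gripped from above. The three clips look alike and change places from run to run
- clip_b: Another spring clip, same shape and size as clip_a. Each clip stands loose in a station of the board (3.5 mm play each side), kept by 8 mm high guides at the sides and back and a fence in front; it lifts straight up out of it
- clip_c: Another spring clip, same shape and size as clip_a. Of the three, two are sound: drawing the card out takes a steady 9 to 18 N, alike for both; one is weak: about 2 to 6 N. Friction varies a little from run to run
- card_a: Test card held in clip_a: upright aluminium plate 90 mm long (its x), 5 thick (y), 55 high (z), 0.065 kg. Origin: centre of its lower edge. Jaws grip its +x end; the rest stands out in front. Origin starts 36-44 mm in front (-x) of the clip's origin; past 70 mm it is clear of the clip; up to 58 mm the jaws still hold it fully
- card_b: Test card held in clip_b, the same as card_a. Cards are drawn towards the clip's -x along the track and can be let go there: the track keeps them upright, leaning a little on a rail
- card_c: Test card held in clip_c, the same as card_a. The cards' top edges are 69 mm above the bench
- tray: fixed grey open tray 150 x 140 mm, 30 mm high, walls 4 mm, floor 4 mm above the bench; origin: centre of its underside. It takes the weak clip
- punch: bystander: stepped steel punch standing upright, 44 mm across, 62 mm high; origin under its centre
- die: bystander: round dark steel die 60 mm across, 26 mm high; origin under its centre
- case: bystander: clear plastic case 60 x 50 x 50 mm; origin under its centre
Not all that is in view belongs to the job. Leave any purple or turquoise look-alike of the card_a alone.

How it is judged:
By the outcome, as a careful person would: the job done as asked, in the order asked, and still so for the second after the job is handed in, with the robot touching nothing.
It also fails if it takes over 59 s, if anything falls off the work surface, if the arm or the gripper's body presses on something with over 40 N, if the wrist force passes 120 N, or if a joint passes its speed limit or range.

### The arm

A 6-joint arm with a two-finger parallel gripper is mounted at the origin on the work surface. World frame = base frame: x ahead of the robot, y to its left, z up, the work surface at z = 0. Lengths are in mm, angles in rad, forces in N, time in s.
With the tool pointing down it reaches from about 375 to 900 mm from the base axis. Payload 3.1 kg.
Tool frame: the origin (TCP) lies between the finger pads; the fingertips stand 11 mm ahead of it and the grasp point (between the pads) lies 8 mm behind it; z points along the fingers, y is the line along which they close (so a half turn about z gives the same grasp; the last joint's range is limited). The gripper opens to 85 mm and grips with 20 to 120 N. Pads are 22 mm wide; open, the fingers measure 114 mm over their backs; the gripper's body (76 mm by 85 mm) begins 54 mm behind the grasp point. The pads swing forward as they close: fully open they stand 13 mm farther back than shut.
Start: joints at [-1.327, 0.527, 1.433, -0, 1.181, -0.178], TCP at [256.466, -569.931, 242.31] pointing down, gripper open.
Joint ranges: [-3.08, 3.08], [-0.75, 2.2], [0.22, 2.44], [-1.43, 4.57], [0, 2.65], [-2.85, 2.85]. Speed limits (rad/s): [2.79, 2.79, 3.14, 3.14, 3.14, 3.14].

### API

Orientations are given as [roll, pitch, yaw] about the fixed x, y, z axes, in that order (R = Rz(yaw) Ry(pitch) Rx(roll)).
In Python, from rig import robot gives the robot as it stands.
- The arm moves only by the tool step_arm, never from a script. Its argument "plan" is a list of rows, each a list of 5 numbers: the shift along the tool's x, y, z in m, then the turn about the tool's z in degrees, then the opening, from 0 (shut) to 1 (fully open). A call has 1 to 12 rows; each row shifts and turns the commanded pose from where the row before left it, along the tool's axes as they then stand; what a row does not reach is not made up. A row lasts 1/12 s, in which the tool goes at most 41.7 mm and 7.16 degrees, less where a joint would pass 70% of its speed; a pose out of reach is approached as far as the arm can. A call with a gripper value outside its range is refused whole. The fingers move at their own pace and stop on an object; the grip force is fixed at half the most. Time passes only in rows, so rows that do not move let the fingers close. It gives the time, the measured TCP pose, the force, the opening and the grip force at its end, in the units of the state.
- robot.sense(): the state, without advancing time (a new reading comes with each control period).
- robot.get_image(name): name is "side" or "top" or "wrist"; returns a dict with "pixels" (384x512x3 uint8, red, green, blue), "vfov" (degrees; the focal length in pixels is half the picture's height over the tangent of half this angle, whatever the lens; pixels are square), "cx", "cy" (the principal point, pixels), "k1" (the pictures are not rectified: a ray, as slopes to the right and down, at radius r is drawn at 1 + k1 r^2 times it, then the intrinsics apply), "eye" and "attitude" of the camera in the world. Camera axes: x right, y up, looking along -z (the intrinsics and any distortion apply to the point x, -y, -z); pixel columns grow to the right and rows downward; lengths in mm; the calibration is good to about 2 mm. A picture is of the moment at which its call begins. There is no depth.
- robot.sign_off(): hands the job in; it is judged then, once.
Trained networks look in the newest picture that a camera, given by its name, has taken for a name from the list of things; names that differ only in an ending like _2 or _b are one class to them, and where a whole thing is asked for, a point or a joint stands for the part that bears it (a point fixed in the world has none). Each returns a list of dicts, best first, with "conf" (0 to 1); they miss things now and then, are a little off and sometimes report something else, mostly with a low value. They report only what shows in the picture. A call takes as long as a camera call. They do not tell look-alikes from the thing itself.
- robot.regions_of(camera, target): "region" (384x512 bool, what is visible of it) and "box" ([centre column, centre row, width, height] in pixels, round what is visible of it).
The state is a dict: "t": time; "joint_positions": joint angles; "dq": joint speeds; "effort": joint torques, N m; "ee_pos": TCP position; "eef_rot": TCP orientation; "ft_force": force on the tool from outside, world axes, zero at the start; "wrist_torque": the same for the moment, N m; "gripper_width": finger opening in mm; "grasp_force": force on a finger pad.
Only numpy, scipy, OpenCV 4.12 (cv2) and the standard library are available. Lean on these libraries where they do the work, as an engineer would, in place of code of your own. Each camera call takes 0.05 s, during which the arm holds its last target. There are 200 camera calls.

## Working session

There is one attempt and no reset: what is moved stays moved. The work goes in short steps, Python scripts to look and compute and a tool call to move; the robot and the scene stay as the last step left them, time stands still between calls to the robot, and variables do not carry over. Pictures are saved under pics/ and viewed, at most 12 in all, crops included, and the job is handed in when it is done.

Besides the shell and the picture viewer there is one more tool, called after "Emit:" as a command line: name --pt "numbers of a row" for each row, then --argument value for the rest. step_arm: Moves the arm, as the interface text tells. Its arguments: {"type":"object","properties":{"plan":{"type":"array"}},"required":["plan"]}

```bash
mkdir -p pics; ls; cat > h.py <<'E'
import numpy as np, cv2
from rig import robot
def ray(im,u,v):
    f=192/np.tan(np.radians(im["vfov"])/2)
    xd=np.array([(u-im["cx"])/f,(v-im["cy"])/f]); x=xd.copy()
    for _ in range(20): x=xd/(1+im["k1"]*(x@x))
    return x
def att(im):
    a=np.array(im["attitude"],float)
    if a.shape==(3,3): return a
    from scipy.spatial.transform import Rotation as R
    return R.from_euler('xyz',a).as_matrix() if a.size==3 else R.from_quat(a).as_matrix()
def onz(im,u,v,z):
    x=ray(im,u,v); d=att(im)@np.array([x[0],-x[1],-1]); e=np.array(im["eye"],float)
    return e+d*(z-e[2])/d[2]
def proj(im,p):
    c=att(im).T@(np.array(p,float)-np.array(im["eye"],float)); s=np.array([c[0],-c[1]])/-c[2]
    s=s*(1+im["k1"]*(s@s)); f=192/np.tan(np.radians(im["vfov"])/2)
    return s*f+[im["cx"],im["cy"]]
def save(im,n,box=None,k=1):
    p=im["pixels"][:,:,::-1]
    if box: p=p[box[1]:box[3],box[0]:box[2]]
    cv2.imwrite("pics/"+n,cv2.resize(p,None,fx=k,fy=k,interpolation=cv2.INTER_CUBIC))
E
python3 - <<'E'
from h import *
for n in ["top","side"]:
    im=robot.get_image(n); save(im,n+"0.png",k=1.5)
    print(n,im["eye"],im["attitude"],im["vfov"],im["k1"])
    for t in ["board","clip_a","card_a","tray","punch","die","case"]:
        for r in robot.regions_of(n,t)[:5]:
            b=r["box"]; print(t,round(r["conf"],2),np.round(b),np.round(onz(im,b[0],b[1],10 if t=="board" else 40)))
print(robot.sense())
E
```

```text
pics
top [ 306.02359847  -64.03697825 1417.07363194] [ 0.18042216 -0.00410386 -1.57818363] 44.01637645013537 -0.16034642235134497
board 0.61 [265. 188.  94.  71.] [571. -94.  10.]
clip_a 0.55 [230. 169.  15.  18.] [624.   9.  40.]
clip_a 0.52 [294. 167.  21.  19.] [ 629. -182.   40.]
clip_a 0.52 [261. 168.  16.  20.] [627. -82.  40.]
card_a 0.64 [293. 184.   3.  15.] [ 578. -177.   40.]
card_a 0.64 [336. 153.  26.  20.] [ 673. -307.   40.]
card_a 0.39 [228. 183.   7.  36.] [584.  15.  40.]
tray 0.95 [132. 209.  58.  60.] [506. 300.  40.]
punch 0.68 [359. 217.  15.  13.] [ 479. -368.   40.]
die 0.83 [371. 182.  20.  23.] [ 583. -409.   40.]
case 0.93 [263. 119.  16.  20.] [781. -89.  40.]
side [ 354.97946554 -698.71746684  561.75301416] [ 0.92905556  0.01994674 -0.34777438] 55.30841910971105 -0.05077772800549234
board 0.71 [197. 139.  57.  37.] [520. 319.  10.]
board 0.67 [260. 223. 126.  92.] [ 568. -120.   10.]
clip_a 0.95 [302. 223.  28.  34.] [ 637. -185.   40.]
clip_a 0.94 [283. 198.  25.  30.] [635. -90.  40.]
clip_a 0.68 [262. 178.  29.  25.] [619.   4.  40.]
card_a 0.9 [349. 2
[... 546 characters left out ...]
3.   40.]
{'t': 0.8, 'joint_positions': array([-1.32653287e+00,  5.27445895e-01,  1.43266945e+00,  4.23515493e-05,
        1.18138254e+00, -1.78507932e-01]), 'dq': array([-0.00041726,  0.00069766, -0.00065643,  0.00061494,  0.00080313,
       -0.0004503 ]), 'effort': array([-7.76213892e-04, -4.42254639e+01, -1.78412622e+01, -2.19961098e-04,
        6.01632928e-04,  9.43668141e-06]), 'ee_pos': array([ 256.46415948, -569.95963319,  242.35342246]), 'eef_rot': array([ 3.14149243e+00, -2.17323365e-05,  4.22755309e-01]), 'ft_force': array([-0.35279138,  0.04605018,  0.34932164]), 'wrist_torque': array([ 0.02477023, -0.01142913, -0.05737816]), 'grasp_force': 0.0, 'gripper_width': 85.45767823337515}
```

```bash
python3 - <<'E'
import cv2
a=cv2.imread("pics/top0.png");b=cv2.imread("pics/side0.png")
# top crop cols 170-400 rows 100-240 ; 
import numpy as np
A=cv2.resize(a[150:375,255:600],(768,500),interpolation=cv2.INTER_CUBIC)
cv2.imwrite("pics/topc.png",A)
E
```

```text
(no output)
```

View pics/topc.png

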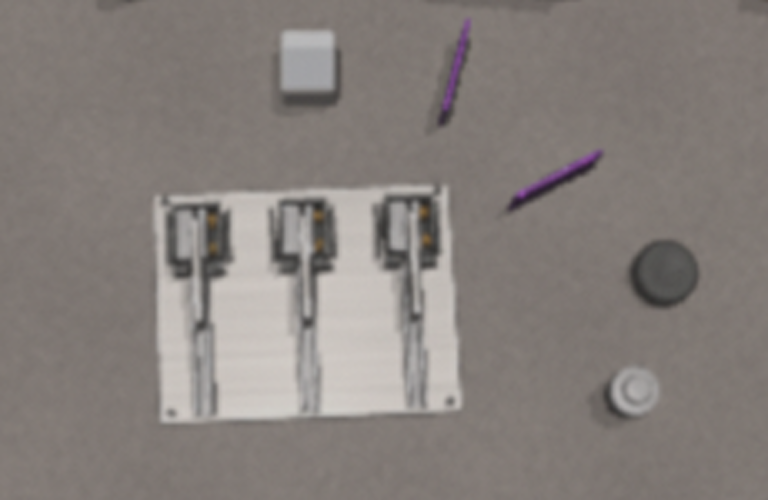

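View pics/side0.png

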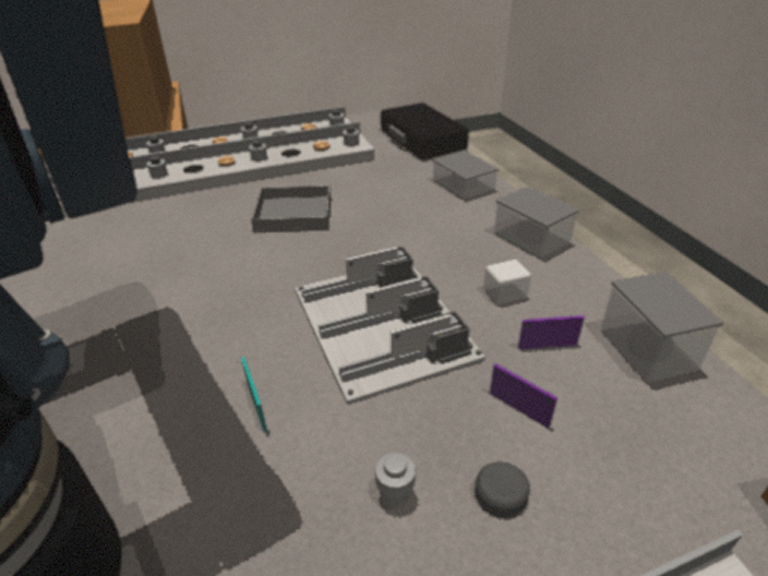

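```bash
python3 - <<'E'
from h import *
from scipy.optimize import least_squares
im=robot.get_image("top")
k=3.339
c=[(153,194),(448,187),(460,408),(162,423)]
W=np.array([onz(im,170+u/k,100+v/k,10)[:2] for u,v in c])
B=np.array([(105,135),(105,-135),(-105,-135),(-105,135)])
f=lambda p:((B@np.array([[np.cos(p[2]),np.sin(p[2])],[-np.sin(p[2]),np.cos(p[2])]])+p[:2])-W).ravel()
s=least_squares(f,[570,-90,0]);print(s.x,np.round(s.fun,1))
for n,a,b in [("cardtopL",(190,208),(203,325)),("M",(303,208),(308,325)),("R",(408,205),(416,320))]:
    print(n,[np.round(onz(im,170+u/k,100+v/k,69),1) for u,v in (a,b)])
E
```

```text
[ 5.65396919e+02 -8.33355808e+01  3.32017394e-02] [-0.5 -0.6  3.5 -0.2 -2.8 -1.5 -0.2  2.3]
cardtopL [array([638.4,  18.1,  69. ]), array([534.5,   6.4,  69. ])]
M [array([637.7, -80.7,  69. ]), array([533.9, -84.2,  69. ])]
R [array([ 639.9, -172.7,   69. ]), array([ 537.7, -177.5,   69. ])]
```

Emit:
step_arm --pt "0 0 0 7.1 0.5" --pt "0 0 0 7.1 0.5" --pt "0 0 0 7.1 0.5" --pt "0 0 0 1.0 0.5" --pt "0.0225 -0.034 0 0 0.5" --pt "0.0225 -0.034 0 0 0.5" --pt "0.0225 -0.034 0 0 0.5" --pt "0.0225 -0.034 0 0 0.5" --pt "0.0225 -0.034 0 0 0.5" --pt "0.0225 -0.034 0 0 0.5" --pt "0.0225 -0.034 0 0 0.5" --pt "0.0225 -0.034 0 0 0.5"

```text
t: 1.85
ee_pos: [428.0, -290.4, 242.6]
eef_rot: [3.141, -0.0, 0.036]
ft_force: [0.9, -0.1, 0.1]
gripper_width: 42.5
grasp_force: 0.0
```

Emit:
step_arm --pt "0.0225 -0.034 0 0 0.5" --pt "0.0225 -0.034 0 0 0.5" --pt "0.0225 -0.034 0 0 0.5" --pt "0.0225 -0.034 0 0 0.5" --pt "0.0225 -0.034 0 0 0.5" --pt "0.0225 -0.034 0 0 0.5" --pt "0 0 0 0 0.5" --pt "0 0 0 0 0.5"

```text
t: 2.52
ee_pos: [556.1, -81.5, 242.3]
eef_rot: [3.141, -0.0, 0.041]
ft_force: [-0.1, -1.5, 0.0]
gripper_width: 42.7
grasp_force: 0.0
```

```bash
python3 - <<'E'
from h import *
im=robot.get_image("wrist"); save(im,"w1.png",k=1.5)
s=robot.sense();print(s["t"],s["ee_pos"],s["eef_rot"],s["gripper_width"],im["eye"],im["attitude"],im["vfov"],im["k1"])
from math import cos,sin
for x,y,z in [(105,135,10),(-105,135,10),(105,-135,10),(-105,-135,10),(-25,0,69),(65,0,69)]:
    t=.0332;print((x,y,z),np.round(1.5*proj(im,[565.4+x*cos(t)-y*sin(t),-83.3+x*sin(t)+y*cos(t),z])))
E
```

```text
2.5667 [555.3252606  -82.92699256 242.20755439] [3.14113302e+00 4.83875472e-04 3.77145942e-02] 42.70450586816126 [636.13171101 -78.50239572 375.03450414] [-3.18780891e-01 -5.07672760e-04 -1.53031070e+00] 65.72102094792885 -0.009968492456214685
(105, 135, 10) [198.  98.]
(-105, 135, 10) [225. 351.]
(105, -135, 10) [555. 101.]
(-105, -135, 10) [524. 353.]
(-25, 0, 69) [376. 287.]
(65, 0, 69) [377. 156.]
```

View pics/w1.png

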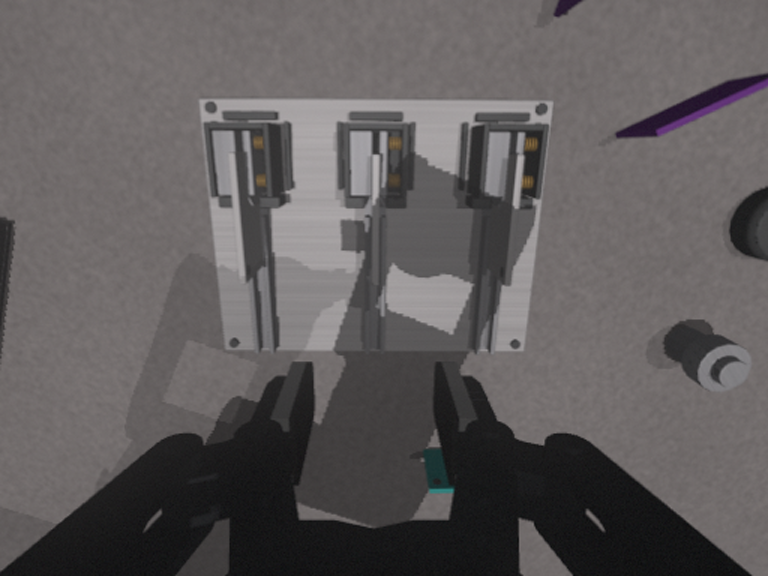

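```bash
cat >> h.py <<'E'
O=np.array([565.4,-83.3]);T=.0332;RB=np.array([[np.cos(T),-np.sin(T)],[np.sin(T),np.cos(T)]])
def b2w(x,y): return O+RB@[x,y]
def w2b(p): return RB.T@(np.array(p[:2])-O)
E
python3 - <<'E'
from h import *
im=robot.get_image("wrist")
for n,ps in dict(L=[(233,153),(242,277)],M=[(376,156),(374,287)],R=[(519,157),(507,283)]).items():
    print(n,[np.round(w2b(onz(im,u/1.5,v/1.5,69)),1) for u,v in ps])
for n,ps in dict(L=[(206,124),(272,124)],M=[(343,124),(409,124)],R=[(483,124),(549,124)]).items():
    print("clip",n,[np.round(w2b(onz(im,u/1.5,v/1.5,54)),1) for u,v in ps])
for y in(95,0,-95): print(y,b2w(-12,y))
E
```

```text
L [array([65.6, 92.6]), array([-19. ,  94.1])]
M [array([64. , -1.1]), array([-26.1,  -0.2])]
R [array([ 63.9, -95.1]), array([-22.7, -95.7])]
clip L [array([ 84. , 113.7]), array([84.1, 69.1])]
clip M [array([84.3, 21.2]), array([ 84.5, -23.3])]
clip R [array([ 84.8, -73.3]), array([  85.1, -117.9])]
95 [550.25319221  11.24932159]
0 [553.40661283 -83.69832682]
-95 [ 556.56003345 -178.64597522]
```

Emit:
step_arm --pt "0.004 0.001 0.039 0 0.4" --pt "0 0 0.039 0 0.35" --pt "0 0 0.039 0 0.35" --pt "0 0 0.039 0 0.35" --pt "0 0 0.03 0 0.35" --pt "0 0 0.01 0 0.35" --pt "0 0 0 0 0.3" --pt "0 0 0 0 0.3"

```text
t: 3.28
ee_pos: [559.5, -85.8, 46.8]
eef_rot: [3.141, -0.0, 0.032]
ft_force: [-0.4, -1.0, 0.7]
gripper_width: 25.5
grasp_force: 0.0
```

```bash
python3 - <<'E'
from h import *
im=robot.get_image("wrist"); save(im,"w2.png",k=1.5)
s=robot.sense();print(s["t"],s["ee_pos"],w2b(s["ee_pos"]),s["ft_force"],s["eef_rot"],s["gripper_width"])
E
```

```text
3.3333 [560.37242819 -85.78428446  47.83426219] [-5.10726437 -2.31603072] [-0.75440213  0.25235634 -0.14305811] [ 3.14046274e+00 -2.64440448e-03  3.25590332e-02] 25.55973926773568
```

View pics/w2.png

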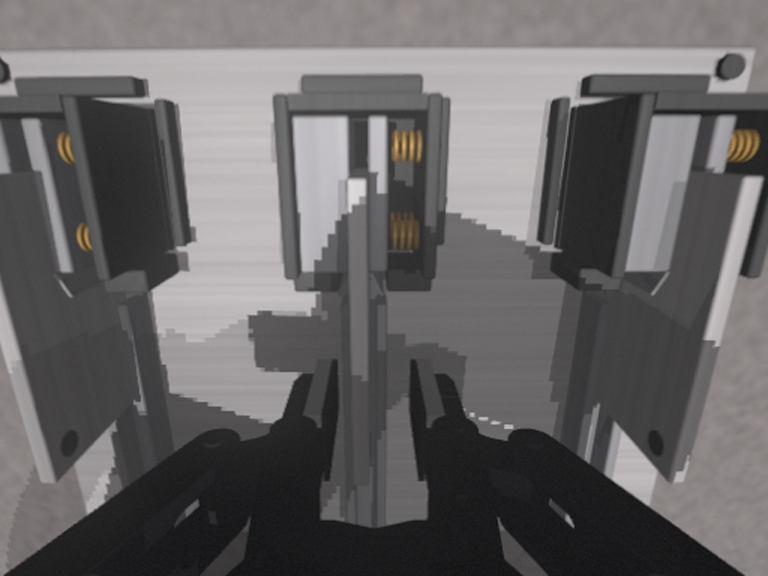

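```bash
python3 - <<'E'
from h import *
im=robot.get_image("wrist")
for u,v in [(358,185),(359,400),(366,185),(369,400),(349,185),(347,400)]: print(np.round(w2b(onz(im,u/1.5,v/1.5,69)),1))
for z in (40,45,50): print("pads",[np.round(w2b(onz(im,u/1.5,v/1.5,z)),1) for u,v in [(337,365),(412,365)]])
print(im["eye"],w2b(robot.sense()["ee_pos"]))
E
```

```text
[66.   1.1]
[6.  1.5]
[66.  -0.8]
[ 6.  -1.3]
[66.   3.3]
[6. 5.]
pads [array([ 2.2, 10.1]), array([  2.2, -16.2])]
pads [array([4.8, 9.7]), array([  4.8, -15.7])]
pads [array([7.4, 9.2]), array([  7.4, -15.2])]
[640.14013121 -83.30781561 180.74877931] [-4.70383977 -2.20333103]
```

Emit:
step_arm --pt "0 -0.003 0 0 0.3" --pt "0 0 0 0 0" --pt "0 0 0 0 0" --pt "0 0 0 0 0" --pt "0 0 0 0 0" --pt "0 0 0 0 0" --pt "0 0 0 0 0"

```text
t: 3.97
ee_pos: [559.9, -81.6, 47.7]
eef_rot: [3.141, -0.002, 0.034]
ft_force: [-2.9, -0.7, 6.9]
gripper_width: 4.4
grasp_force: 59.9
```

Emit:
step_arm --pt "-0.001 0 0 0 0" --pt "-0.001 0 0 0 0"

```text
t: 4.13
ee_pos: [559.6, -81.7, 47.5]
eef_rot: [3.14, -0.006, 0.033]
ft_force: [3.3, 1.9, 3.8]
gripper_width: 4.2
grasp_force: 59.5
```

Emit:
step_arm --pt "-0.001 0 0 0 0" --pt "-0.001 0 0 0 0"

```text
t: 4.3
ee_pos: [558.3, -82.2, 47.5]
eef_rot: [3.139, -0.007, 0.033]
ft_force: [4.1, 1.1, 5.6]
gripper_width: 4.1
grasp_force: 59.7
```

Emit:
step_arm --pt "-0.001 0 0 0 0" --pt "-0.001 0 0 0 0"

```text
t: 4.47
ee_pos: [556.5, -82.4, 47.5]
eef_rot: [3.139, -0.007, 0.033]
ft_force: [5.4, 1.9, 6.2]
gripper_width: 4.4
grasp_force: 59.7
```

Emit:
step_arm --pt "-0.001 0 0 0 0" --pt "-0.001 0 0 0 0"

```text
t: 4.63
ee_pos: [554.4, -82.5, 47.5]
eef_rot: [3.139, -0.007, 0.034]
ft_force: [5.1, 1.6, 6.1]
gripper_width: 3.8
grasp_force: 59.7
```

Emit:
step_arm --pt "-0.001 0 0 0 0" --pt "-0.001 0 0 0 0"

```text
t: 4.8
ee_pos: [552.5, -82.5, 47.5]
eef_rot: [3.139, -0.007, 0.034]
ft_force: [5.7, 1.3, 5.5]
gripper_width: 4.2
grasp_force: 59.8
```

```bash
python3 - <<'E'
from h import *
im=robot.get_image("wrist"); save(im,"w3.png",k=1.5)
s=robot.sense();print(s["t"],s["ee_pos"],w2b(s["ee_pos"]),s["ft_force"],s["wrist_torque"])
E
```

```text
4.85 [552.29177022 -82.54086356  47.48122607] [-13.07580754   1.19383139] [5.29148859 1.47326276 5.42113709] [ 0.3130694  -1.00623914  0.06497443]
```

View pics/w3.png

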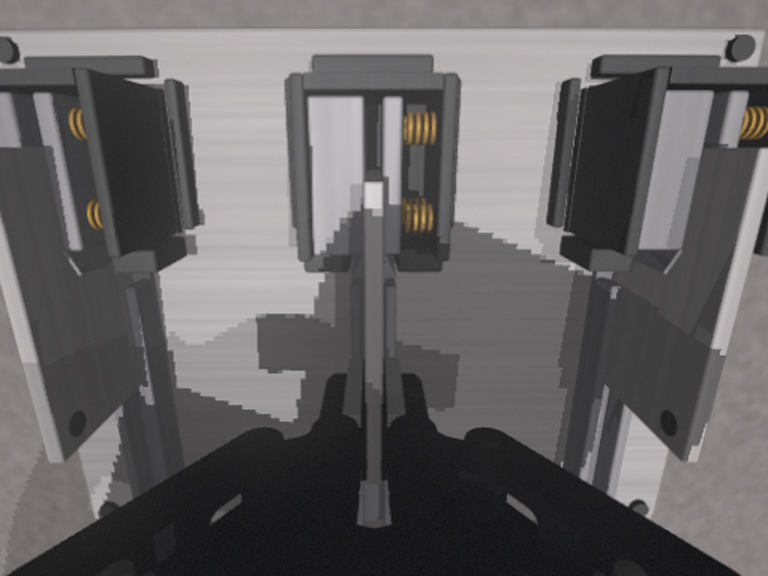

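Emit:
step_arm --pt "0 0 0 0 0.35" --pt "0 0 0 0 0.35" --pt "0 0 0 0 0.35" --pt "0 0 -0.03 0 0.35" --pt "0 0 -0.03 0 0.35" --pt "0.009 -0.0315 0 0 0.35" --pt "0 -0.031 0 0 0.35" --pt "0 -0.031 0 0 0.35" --pt "0 0 0 0 0.35" --pt "0 0 0 0 0.35"

```text
t: 5.68
ee_pos: [553.5, 13.5, 105.7]
eef_rot: [-3.141, 0.003, 0.037]
ft_force: [0.4, -0.5, -0.4]
gripper_width: 29.7
grasp_force: 0.0
```

```bash
python3 - <<'E'
from h import *
im=robot.get_image("wrist"); save(im,"w4.png",k=1.5)
s=robot.sense();print(s["t"],s["ee_pos"],w2b(s["ee_pos"]),s["ft_force"],s["gripper_width"],s["eef_rot"])
for p in [(65,95,69),(-20,95,69),(60,95,10)]: print(1.5*proj(im,[*b2w(*p[:2]),p[2]]))
E
```

```text
5.7333 [554.13059627  12.31046586 105.74608938] [-8.08950914 95.93185333] [-0.17778797  0.11272787  0.35608837] 30.110923992051774 [3.14146838e+00 2.14904233e-03 3.53822688e-02]
[379.17716042 164.69249088]
[377.59859867 372.55006162]
[377.62775438 170.14431136]
```

View pics/w4.png

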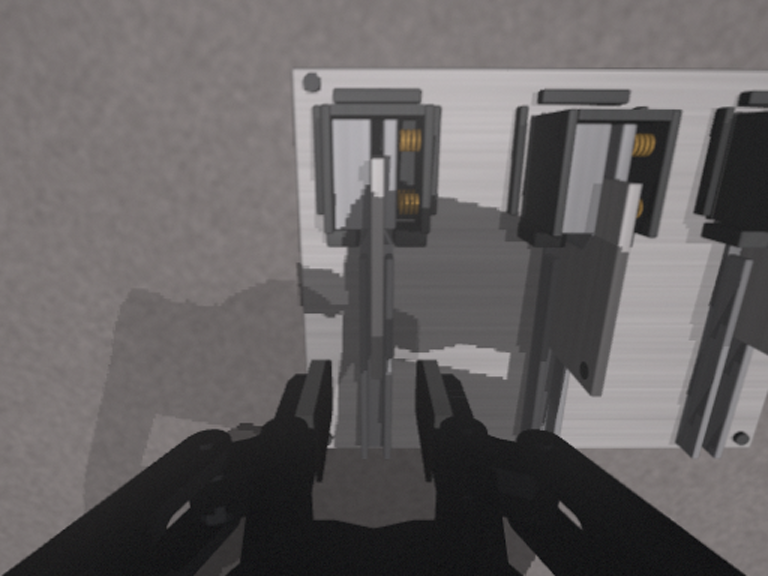

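Emit:
step_arm --pt "0.003 0.0 0.03 0 0.35" --pt "0 0 0.028 0 0.35" --pt "0 0 0 0 0.35" --pt "0 0 0 0 0" --pt "0 0 0 0 0" --pt "0 0 0 0 0" --pt "0 0 0 0 0" --pt "0 0 0 0 0" --pt "0 0 0 0 0"

```text
t: 6.48
ee_pos: [558.1, 11.9, 49.0]
eef_rot: [3.141, -0.001, 0.034]
ft_force: [-2.0, -0.5, -1.7]
gripper_width: 4.1
grasp_force: 61.4
```

Emit:
step_arm --pt "-0.001 0 0 0 0" --pt "-0.001 0 0 0 0" --pt "-0.001 0 0 0 0"

```text
t: 6.73
ee_pos: [556.7, 11.8, 48.9]
eef_rot: [3.141, -0.004, 0.034]
ft_force: [3.9, 0.4, -3.6]
gripper_width: 4.1
grasp_force: 61.1
```

Emit:
step_arm --pt "-0.001 0 0 0 0" --pt "-0.001 0 0 0 0" --pt "-0.001 0 0 0 0"

```text
t: 6.98
ee_pos: [556.5, 11.7, 48.7]
eef_rot: [3.141, -0.01, 0.033]
ft_force: [10.0, 2.6, -8.2]
gripper_width: 4.0
grasp_force: 60.2
```

Emit:
step_arm --pt "-0.001 0 0 0 0" --pt "-0.001 0 0 0 0"

```text
t: 7.15
ee_pos: [556.0, 11.6, 48.9]
eef_rot: [3.14, -0.013, 0.033]
ft_force: [10.6, 3.0, -6.5]
gripper_width: 4.0
grasp_force: 60.5
```

Emit:
step_arm --pt "-0.001 0 0 0 0" --pt "-0.001 0 0 0 0" --pt "-0.001 0 0 0 0"

```text
t: 7.4
ee_pos: [553.7, 11.5, 49.4]
eef_rot: [3.14, -0.015, 0.033]
ft_force: [9.9, 3.7, -4.5]
gripper_width: 4.0
grasp_force: 60.9
```

Emit:
step_arm --pt "0 0 0 0 0.35" --pt "0 0 0 0 0.35" --pt "0 0 0 0 0.35" --pt "0 0 -0.03 0 0.35" --pt "0 0 -0.03 0 0.35" --pt "0.006 0.038 0 0 0.35" --pt "0 0.038 0 0 0.35" --pt "0 0.038 0 0 0.35" --pt "0 0.038 0 0 0.35" --pt "0 0.038 0 0 0.35" --pt "0 0 0 0 0.35" --pt "0 0 0 0 0.35"

```text
t: 8.4
ee_pos: [558.8, -180.2, 108.1]
eef_rot: [-3.141, 0.001, 0.029]
ft_force: [-0.3, 0.7, 0.4]
gripper_width: 29.9
grasp_force: 0.0
```

```bash
python3 - <<'E'
from h import *
im=robot.get_image("wrist"); save(im,"w5.png",k=1.5)
s=robot.sense();print(s["t"],s["ee_pos"],w2b(s["ee_pos"]),s["ft_force"],s["gripper_width"],s["eef_rot"])
for p in [(65,-95,69),(-22,-95,69)]: print(1.5*proj(im,[*b2w(*p[:2]),p[2]]))
E
```

```text
8.45 [ 558.234793   -178.215034    107.94333955] [-10.31185874 -94.62488805] [-0.84871712 -0.27605809  0.57587172] 29.600255857031716 [-3.14009847e+00  1.97272864e-03  3.14000777e-02]
[367.51688023 161.35154479]
[369.12299843 371.69768778]
```

View pics/w5.png

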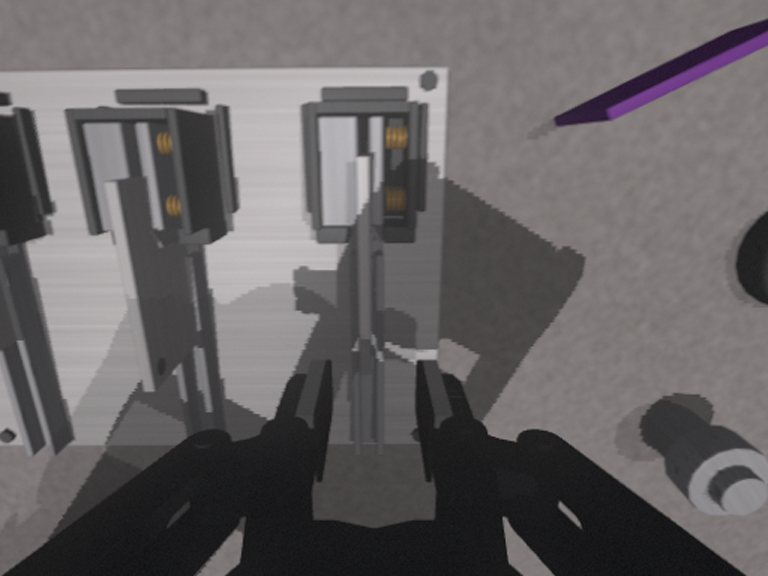

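Emit:
step_arm --pt "0.005 -0.0015 0.03 0 0.35" --pt "0 0 0.03 0 0.35" --pt "0 0 0 0 0.35" --pt "0 0 0 0 0" --pt "0 0 0 0 0" --pt "0 0 0 0 0" --pt "0 0 0 0 0" --pt "0 0 0 0 0" --pt "0 0 0 0 0"

```text
t: 9.2
ee_pos: [564.6, -176.3, 49.2]
eef_rot: [3.141, -0.001, 0.034]
ft_force: [-0.6, 0.3, 1.5]
gripper_width: 3.9
grasp_force: 61.8
```

Emit:
step_arm --pt "-0.001 0 0 0 0" --pt "-0.001 0 0 0 0" --pt "-0.001 0 0 0 0" --pt "-0.001 0 0 0 0" --pt "-0.001 0 0 0 0"

```text
t: 9.62
ee_pos: [562.8, -177.1, 48.9]
eef_rot: [3.139, -0.008, 0.033]
ft_force: [9.5, 3.7, -4.6]
gripper_width: 3.9
grasp_force: 61.0
```

Emit:
step_arm --pt "-0.001 0 0 0 0" --pt "-0.001 0 0 0 0" --pt "-0.001 0 0 0 0"

```text
t: 9.87
ee_pos: [561.3, -177.3, 49.1]
eef_rot: [3.139, -0.011, 0.033]
ft_force: [9.6, 4.0, -2.8]
gripper_width: 4.2
grasp_force: 61.1
```

Emit:
step_arm --pt "-0.001 0 0 0 0" --pt "-0.001 0 0 0 0" --pt "-0.001 0 0 0 0"

```text
t: 10.12
ee_pos: [558.5, -177.3, 49.3]
eef_rot: [3.138, -0.011, 0.033]
ft_force: [9.8, 3.4, -2.0]
gripper_width: 4.0
grasp_force: 61.3
```

Emit:
step_arm --pt "0 0 0 0 0.35" --pt "0 0 0 0 0.35" --pt "0 0 0 0 0.35" --pt "0 0 -0.03 0 0.35" --pt "0 0 -0.03 0 0.35" --pt "-0.003 -0.032 0 0 0.35" --pt "0 -0.032 0 0 0.35" --pt "0 -0.031 0 0 0.35" --pt "0 0 0 0 0.35" --pt "0 0 0 0 0.35"

```text
t: 10.95
ee_pos: [546.2, -80.5, 108.3]
eef_rot: [-3.141, 0.002, 0.036]
ft_force: [-0.2, 0.1, -0.5]
gripper_width: 29.6
grasp_force: 0.0
```

```bash
python3 - <<'E'
from h import *
im=robot.get_image("wrist"); save(im,"w6.png",k=1.5)
s=robot.sense();print(s["t"],s["ee_pos"],w2b(s["ee_pos"]),s["ft_force"],s["gripper_width"],s["eef_rot"])
for p in [(57,0,69),(-33,0,69)]: print(1.5*proj(im,[*b2w(*p[:2]),p[2]]))
E
```

```text
11.0 [546.9441428  -81.72623192 108.28830266] [-18.39344724   2.18552273] [-0.1556267   0.03743265 -0.03213676] 29.959261206275855 [3.14122331e+00 5.20564254e-04 3.49576641e-02]
[382.68696894 157.74598236]
[380.63870975 375.11288106]
```

View pics/w6.png

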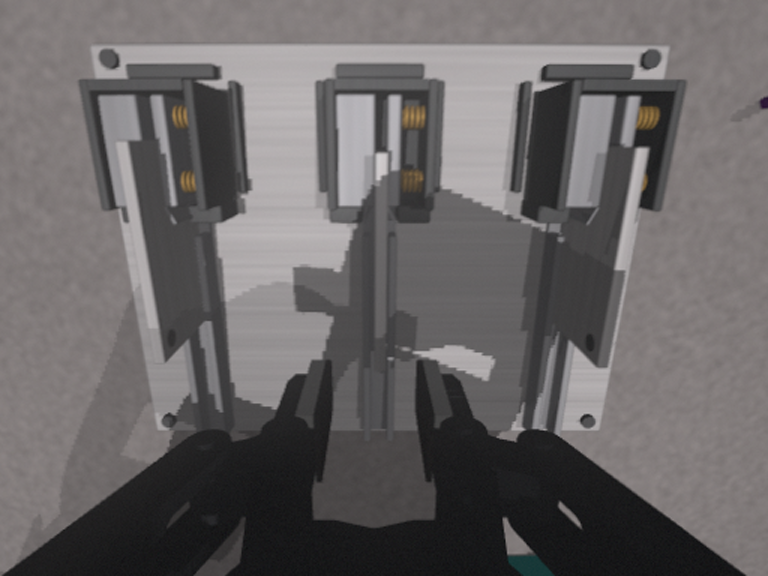

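Emit:
step_arm --pt "0.003 0.001 0.03 0 0.35" --pt "0 0 0.03 0 0.35" --pt "0 0 0 0 0.35" --pt "0 0 0 0 0" --pt "0 0 0 0 0" --pt "0 0 0 0 0" --pt "0 0 0 0 0" --pt "0 0 0 0 0" --pt "0 0 0 0 0"

```text
t: 11.75
ee_pos: [550.7, -83.1, 49.2]
eef_rot: [3.141, -0.001, 0.034]
ft_force: [-0.8, -1.0, -0.9]
gripper_width: 3.7
grasp_force: 61.2
```

Emit:
step_arm --pt "-0.002 0 0 0 0" --pt "-0.002 0 0 0 0" --pt "-0.002 0 0 0 0" --pt "-0.002 0 0 0 0" --pt "-0.002 0 0 0 0" --pt "-0.002 0 0 0 0"

```text
t: 12.25
ee_pos: [539.7, -83.6, 48.9]
eef_rot: [3.14, -0.004, 0.033]
ft_force: [4.4, -0.5, 1.2]
gripper_width: 4.1
grasp_force: 61.5
```

Emit:
step_arm --pt "-0.003 0 0 0 0" --pt "-0.003 0 0 0 0" --pt "-0.003 0 0 0 0" --pt "-0.003 0 0 0 0" --pt "-0.003 0 0 0 0" --pt "-0.003 0 0 0 0" --pt "-0.003 0 0 0 0" --pt "-0.003 0 0 0 0" --pt "-0.003 0 0 0 0" --pt "-0.003 0 0 0 0" --pt "-0.003 0 0 0 0" --pt "0 0 0 0 0"

```text
t: 13.25
ee_pos: [505.0, -84.5, 48.8]
eef_rot: [3.141, -0.001, 0.034]
ft_force: [3.7, 0.8, 6.0]
gripper_width: 4.2
grasp_force: 62.4
```

Emit:
step_arm --pt "0 0 0 0 0.3" --pt "0 0 0 0 0.35" --pt "0 0 0 0 0.35" --pt "0 0 -0.03 0 0.35" --pt "0 0 -0.04 0 0.5" --pt "0.03 -0.001 -0.02 0 0.8" --pt "0.04 0 0 0 0.8" --pt "0.04 0 0 0 0.8" --pt "0 0 0 0 0.8" --pt "0 0 0 0 0.8"

```text
t: 14.08
ee_pos: [615.9, -79.3, 137.5]
eef_rot: [-3.141, 0.001, 0.035]
ft_force: [-0.4, 0.3, -0.7]
gripper_width: 68.2
grasp_force: 0.0
```

```bash
python3 - <<'E'
from h import *
im=robot.get_image("wrist"); im2=robot.get_image("top"); im3=robot.get_image("side")
a=im["pixels"][:,:,::-1]; b=cv2.resize(im2["pixels"][140:236,190:318,::-1],(512,384),interpolation=cv2.INTER_CUBIC)
c=cv2.resize(im3["pixels"][140:270,170:340,::-1],(502,384))
cv2.imwrite("pics/w7.png",cv2.resize(np.hstack([a,c]),None,fx=.78,fy=.78,interpolation=cv2.INTER_AREA))
s=robot.sense();print(s["t"],s["ee_pos"],w2b(s["ee_pos"]),s["ft_force"],s["gripper_width"],s["eef_rot"])
for p in [(84,22,54),(84,-22,54),(34,22,54)]: print(.78*proj(im,[*b2w(*p[:2]),p[2]]))
for n in ("top",):
    for r in robot.regions_of(n,"tray")[:2]:
        m=cv2.minAreaRect(np.argwhere(r["region"])[:,::-1].astype(np.float32)); print(r["conf"],m)
        print([np.round(onz(im2,*q,30)) for q in cv2.boxPoints(m)], onz(im2,*m[0],20))
E
```

```text
14.2333 [612.50826983 -78.98161297 137.01295889] [47.22565401  2.75230004] [ 0.64013239 -0.17882013  0.81252905] 68.67976081124544 [-3.13998652  0.00508932  0.03359051]
[173.1297968  127.75458466]
[219.50766994 127.82782235]
[174.45459905 176.10188807]
```

View pics/w7.png

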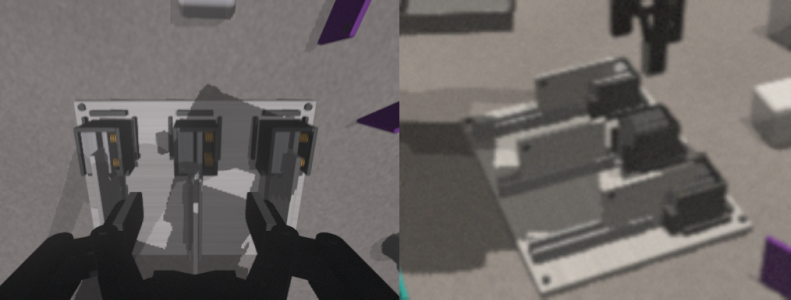

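Emit:
step_arm --pt "0.0128 0.0025 0.035 0 0.8" --pt "0 0 0.035 0 0.8" --pt "0 0 0.02 0 0.8" --pt "0 0 0.01 0 0.8" --pt "0 0 0 0 0.8"

```text
t: 14.7
ee_pos: [625.0, -81.1, 35.6]
eef_rot: [-3.139, 0.007, 0.033]
ft_force: [-0.7, 0.2, 0.3]
gripper_width: 68.2
grasp_force: 0.0
```

```bash
python3 - <<'E'
from h import *
s=robot.sense();print(s["t"],s["ee_pos"],w2b(s["ee_pos"]),s["ft_force"],s["gripper_width"],s["eef_rot"])
for n in ("top","side"):
    im=robot.get_image(n)
    for r in robot.regions_of(n,"tray")[:1]:
        c=max(cv2.findContours(r["region"].astype(np.uint8),0,1)[0],key=cv2.contourArea); print(n,r["conf"],r["box"],cv2.approxPolyDP(c,4,True)[:,0].tolist())
        print([np.round(onz(im,*q,30)) for q in cv2.approxPolyDP(c,4,True)[:,0]])
E
```

```text
14.7 [625.03540408 -81.14577621  35.61544428] [59.67404792  0.17350495] [-0.70998926  0.22806609  0.30162625] 68.15413554078307 [-3.13933756  0.00659642  0.0330802 ]
top 0.59 [114.3, 205.4, 30.3, 52.6] [[116, 179], [100, 224], [122, 231], [126, 182]]
[array([599., 357.,  30.]), array([463., 400.,  30.]), array([442., 332.,  30.]), array([590., 325.,  30.])]
side 0.56 [198.3, 138.2, 54.7, 36.9] [[219, 124], [174, 126], [168, 152], [217, 152]]
[array([604., 352.,  30.]), array([465., 395.,  30.]), array([421., 237.,  30.]), array([551., 184.,  30.])]
```

Emit:
step_arm --pt "0 0 0 0 0.4" --pt "0 0 0 0 0.2" --pt "0 0 0 0 0.2" --pt "0 0 0 0 0.2" --pt "0 0 0 0 0.2" --pt "0 0 0 0 0.2"

```text
t: 15.4
ee_pos: [629.2, -81.8, 40.1]
eef_rot: [3.141, -0.003, 0.034]
ft_force: [-0.6, 1.4, 6.2]
gripper_width: 42.9
grasp_force: 63.3
```

Emit:
step_arm --pt "0 0 -0.005 0 0.2" --pt "0 0 -0.01 0 0.2" --pt "0 0 -0.01 0 0.2" --pt "0 0 -0.015 0 0.2" --pt "0 0 -0.02 0 0.2" --pt "0 0 -0.02 0 0.2" --pt "0 0 -0.02 0 0.2" --pt "0 0 -0.02 0 0.2" --pt "0 0 0 0 0.2"

```text
t: 16.15
ee_pos: [629.7, -82.2, 163.2]
eef_rot: [3.139, -0.006, 0.034]
ft_force: [1.1, 0.0, -0.6]
gripper_width: 42.7
grasp_force: 62.4
```

Emit:
step_arm --pt "-0.004 -0.016 0 0 0.2" --pt "-0.0088 -0.032 0 0 0.2" --pt "-0.0088 -0.032 0 0 0.2" --pt "-0.0088 -0.032 0 0 0.2" --pt "-0.0088 -0.032 0 0 0.2" --pt "-0.0088 -0.032 0 0 0.2" --pt "-0.0088 -0.032 0 0 0.2" --pt "-0.0088 -0.032 0 0 0.2" --pt "-0.0088 -0.032 0 0 0.2" --pt "-0.0088 -0.032 0 0 0.2" --pt "-0.0088 -0.032 0 0 0.2" --pt "-0.0088 -0.032 0 0 0.2"

```text
t: 17.15
ee_pos: [511.9, 284.1, 156.7]
eef_rot: [3.14, 0.005, 0.034]
ft_force: [-0.0, 0.7, -2.0]
gripper_width: 43.0
grasp_force: 62.3
```

Emit:
step_arm --pt "-0.006 -0.018 0 0 0.2" --pt "0 0 0 0 0.2" --pt "0 0 0 0 0.2"

```text
t: 17.4
ee_pos: [505.8, 301.3, 156.9]
eef_rot: [3.14, 0.004, 0.037]
ft_force: [-0.0, 1.0, -2.3]
gripper_width: 42.9
grasp_force: 62.3
```

```bash
python3 - <<'E'
from h import *
s=robot.sense();print(s["t"],s["ee_pos"],s["ft_force"],s["gripper_width"],s["eef_rot"])
P=[]
for n in ("wrist","side"):
    im=robot.get_image(n); P.append(im["pixels"][:,:,::-1].copy())
    for r in robot.regions_of(n,"tray")[:1]:
        c=max(cv2.findContours(r["region"].astype(np.uint8),0,1)[0],key=cv2.contourArea); q=cv2.approxPolyDP(c,5,True)[:,0]; print(n,r["conf"],r["box"],q.tolist())
        print([np.round(onz(im,*k,30)[:2]) for k in q])
        cv2.polylines(P[-1],[q],True,(0,255,0),1)
P[1]=cv2.resize(P[1][60:252,60:316],(512,384))
cv2.imwrite("pics/w8.png",cv2.resize(np.hstack(P),None,fx=.78,fy=.78,interpolation=cv2.INTER_AREA))
E
```

```text
17.4 [505.82940536 301.30727768 156.92009131] [-0.02985944  0.95835544 -2.33873891] 42.876674523273635 [3.13997957 0.00380997 0.0367948 ]
wrist 0.67 [239.9, 156.4, 195.7, 175.8] [[184, 68], [142, 227], [192, 243], [212, 203], [285, 203], [296, 224], [338, 128]]
[array([606., 357.]), array([465., 401.]), array([449., 354.]), array([491., 334.]), array([494., 267.]), array([473., 255.]), array([564., 227.])]
side 0.58 [196.3, 137.9, 57.6, 35.9] [[220, 125], [174, 125], [169, 153], [217, 151]]
[array([605., 344.]), array([467., 402.]), array([422., 230.]), array([553., 190.])]
```

View pics/w8.png

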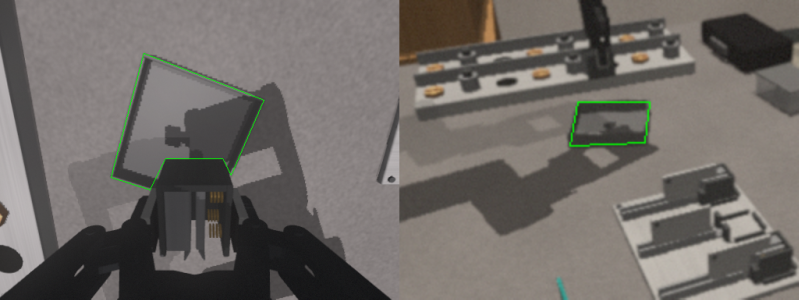

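Emit:
step_arm --pt "0.0095 -0.0127 0 7 0.2" --pt "0 0 0.01 7 0.2" --pt "0 0 0.025 5 0.2" --pt "0 0 0.025 0 0.2" --pt "0 0 0.02 0 0.2" --pt "0 0 0.015 0 0.2" --pt "0 0 0.01 0 0.2" --pt "0 0 0.006 0 0.2" --pt "0 0 0 0 0.2" --pt "0 0 0 0 0.2"

```text
t: 18.43
ee_pos: [518.0, 313.2, 47.7]
eef_rot: [-3.141, -0.001, -0.299]
ft_force: [0.5, 0.4, -2.2]
gripper_width: 42.6
grasp_force: 62.4
```

Emit:
step_arm --pt "0 0 0.002 0 0.2" --pt "0 0 0.002 0 0.2" --pt "0 0 0.002 0 0.2" --pt "0 0 0 0 0.2"

```text
t: 18.77
ee_pos: [517.4, 313.6, 41.5]
eef_rot: [-3.141, -0.0, -0.298]
ft_force: [-0.3, -0.3, -3.1]
gripper_width: 42.6
grasp_force: 62.4
```

Emit:
step_arm --pt "0 0 0.002 0 0.2" --pt "0 0 0.002 0 0.2" --pt "0 0 0.001 0 0.2" --pt "0 0 0 0 0.2"

```text
t: 19.1
ee_pos: [517.2, 313.5, 36.0]
eef_rot: [3.141, 0.001, -0.298]
ft_force: [-0.4, -0.2, -1.2]
gripper_width: 43.0
grasp_force: 62.4
```

Emit:
step_arm --pt "0 0 0.001 0 0.2" --pt "0 0 0.001 0 0.2" --pt "0 0 0 0 0.2"

```text
t: 19.35
ee_pos: [517.5, 313.5, 34.3]
eef_rot: [-3.142, -0.0, -0.298]
ft_force: [-0.4, -0.4, -1.9]
gripper_width: 42.9
grasp_force: 62.5
```

Emit:
step_arm --pt "0 0 0.001 0 0.2" --pt "0 0 0 0 0.2"

```text
t: 19.52
ee_pos: [517.5, 313.6, 34.2]
eef_rot: [-3.141, -0.0, -0.298]
ft_force: [-1.8, -0.3, 3.7]
gripper_width: 43.1
grasp_force: 63.0
```

Emit:
step_arm --pt "0 0 0.001 0 0.2" --pt "0 0 0 0 0.2"

```text
t: 19.68
ee_pos: [517.5, 313.6, 34.1]
eef_rot: [-3.141, -0.0, -0.298]
ft_force: [-2.2, -0.7, 10.2]
gripper_width: 42.7
grasp_force: 63.8
```

Emit:
step_arm --pt "0 0 -0.001 0 0.6" --pt "0 0 0 0 0.7" --pt "0 0 0 0 0.75" --pt "0 0 0 0 0.75" --pt "0 0 -0.01 0 0.75" --pt "0 0 -0.03 0 0.75" --pt "0 0 -0.04 0 0.75" --pt "0 0 -0.04 0 0.75" --pt "0 0 -0.04 0 0.75" --pt "0 0 -0.03 0 0.75" --pt "0 0 0 0 0.75" --pt "0 0 0 0 0.75"

```text
t: 20.68
ee_pos: [518.6, 314.0, 226.4]
eef_rot: [-3.138, -0.005, -0.298]
ft_force: [-0.3, 0.8, -1.2]
gripper_width: 63.9
grasp_force: 0.0
```

```bash
python3 - <<'E'
from h import *
s=robot.sense();print(s["t"],s["ee_pos"],s["ft_force"],s["gripper_width"])
P=[]
for n in ("wrist","side"):
    im=robot.get_image(n); P.append(im["pixels"][:,:,::-1].copy())
    for t in("clip_a","card_a"):
        for r in robot.regions_of(n,t)[:5]: print(n,t,round(r["conf"],2),np.round(r["box"]),np.round(onz(im,*r["box"][:2],30)[:2]))
P[1]=cv2.resize(P[1][60:252,80:336],(512,384))
cv2.imwrite("pics/w9.png",cv2.resize(np.hstack(P),None,fx=.78,fy=.78,interpolation=cv2.INTER_AREA))
E
```

```text
20.6833 [518.61964666 314.03188102 226.39516429] [-0.3329121   0.8030847  -1.21424115] 63.88846428937564
wrist clip_a 0.62 [495.  12.  33.  22.] [603.  37.]
side clip_a 0.86 [196. 135.  21.  20.] [517. 310.]
side clip_a 0.86 [260. 177.  24.  26.] [621.  22.]
side clip_a 0.56 [300. 224.  28.  36.] [ 639. -175.]
side clip_a 0.17 [280. 225.  34.  30.] [ 598. -163.]
side card_a 0.9 [245. 175.  34.  24.] [589.  46.]
side card_a 0.75 [367. 222.  45.  24.] [ 776. -222.]
side card_a 0.67 [349. 264.  46.  43.] [ 676. -311.]
side card_a 0.66 [170. 263.  19.  50.] [ 356. -187.]
side card_a 0.64 [239. 203.  39.  23.] [537. -59.]
```

View pics/w9.png

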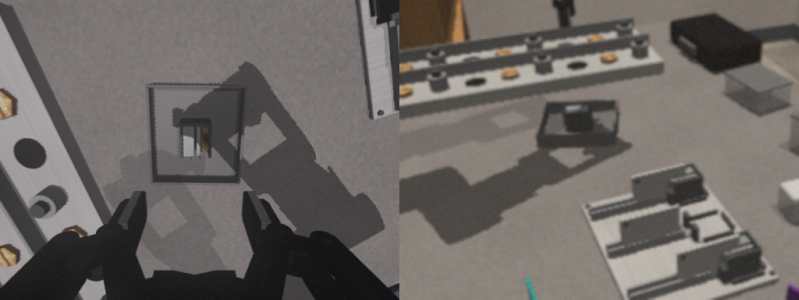

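The wrist view at left shows the clip standing upright at about (195,138), near the middle of the tray. The side view shows the empty middle station with its card upright in the track, and the two sound clips still gripping their cards.

```bash
python3 -c "
from rig import robot
print(robot.sign_off())"
```

```text
the job is handed in; nothing more can be done
None
```

The middle clip was the weak one (about 5.5 N to slide, against about 10 N for the other two); its card is drawn out and left in its track, the clip stands upright in the tray, and the job is handed in.

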